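# Find the bowed microscope stage with a straightedge

### The arm

A 6-joint arm with a two-finger parallel gripper is mounted at the origin on the work surface. World frame = base frame: x ahead of the robot, y to its left, z up, the work surface at z = 0. Lengths are in m, angles in rad, forces in N, time in s.
With the tool pointing down it reaches from about 0.3 to 0.775 m from the base axis. Payload 14.6 kg.
Tool frame: the origin (TCP) lies at the very end of the fingers, on their centre line; the grasp point (between the pads) lies 19 mm behind it (bot.tcp_to_grasp is the distance from the TCP to the grasp point, in m); z points along the fingers, y is the direction in which the jaws open and shut (so a half turn about z gives the same grasp; the last joint's range is limited). The gripper opens to 85 mm and grips with 20 to 120 N. Pads are 22 mm wide; open, the fingers measure 114 mm over their backs; the gripper's body (76 mm by 85 mm) begins 54 mm behind the grasp point. The pads swing forward as they close: fully open they stand 13 mm farther back than shut.
Start: joints at [-1.202, 0.3, 1.521, -0, 1.321, -0.067], TCP at [0.232, -0.499, 0.231] pointing down, gripper open.
Joint ranges: [-3.03, 3.03], [-0.79, 2.21], [0.23, 2.52], [-1.04, 4.18], [0, 3.07], [-2.55, 2.55]. Speed limits (rad/s): [2.22, 2.22, 2.57, 3.14, 3.14, 3.14].

### API

Orientations are given as a 3x3 rotation matrix whose columns are the frame's x, y, z axes.
In Python, from rig import bot gives the robot as it stands. The module is installed in compiled form; this text tells all that it offers.
- The arm moves only by the tool arm_command, never from a script. Its argument "series" is a list of rows, each an object with "jaw": the opening, from 0 (shut) to 1 (fully open); "offset": the shift along the tool's x, y, z in m, a list of three; "twist": the turn, a rotation vector about the tool's x, y, z in degrees, a list of three. A call has 1 to 8 rows; each row is the pose to reach, as a shift and turn from the pose commanded when the call began, along the tool's axes at that moment; what a row does not reach only later rows make up. A row lasts 1/8 s, in which the tool goes at most 62.5 mm and 10.7 degrees, less where a joint would pass 70% of its speed; a pose out of reach is approached as far as the arm can. A call with a gripper value outside its range is refused whole. The fingers move at their own pace and stop on an object; the grip force is fixed at half the most. Time passes only in rows, so rows that repeat a pose let the fingers close. It gives the time, the measured TCP pose, the force and the opening at its end, in the units of the state.
- bot.read_state(): the state, without advancing time (a new reading comes with each control period).
- bot.snapshot(name): name is "scene" or "top"; returns (picture, depth): 420x560x3 uint8, red, green, blue; 420x560 float32, m along the optical axis (not along the pixel's ray), 0 where there is no reading.
- bot.camera_params(name): a dict with "intrinsics" (3x3 intrinsics, pixels), "rvec" (rotation vector, rad) and "tvec" (3), from world to camera coordinates, as OpenCV has them. Camera axes: x right, y down, z forward; pixel columns grow to the right and rows downward; lengths in m; the calibration is good to about 2 mm. A picture is of the moment at which its call begins. camera_params takes no time and is no camera call.
- bot.sign_off(): hands the job in, once; it reports no verdict.
The state is a dict: "time_s": time; "joint_pos": joint angles; "joint_vel": joint speeds; "tau": joint torques, N m; "eef_pos": TCP position; "eef_rot": TCP orientation; "contact_force": force on the tool from outside, world axes, zero at the start; "wrist_torque": the same for the moment, N m; "gripper_width": finger opening in m.
Only numpy, scipy, OpenCV 4.12 (cv2) and the standard library are available. Lean on these libraries where they do the work, as an engineer would, in place of code of your own. Each camera call takes 0.05 s, during which the arm holds its last target. There are 200 camera calls.

### The job

One of these two microscopes has a stage plate that has bowed up in the middle; the other is true. Lay the straightedge from side to side across the middle of a stage, let go, and press down its hole end and then its plain end to see whether it rocks; if it sits firm, try the other microscope the same way. Leave the straightedge lying across the stage where you have rocked it both ways, and do not knock the microscopes or the other things on the bench.

Things in the scene. Friction and masses are not known exactly. Their poses are not given: they have to be found in the camera images.
- scope_a: stereo microscope left (+y) of the robot, fixed, black base, brown head. Origin on the bench under its stage centre; +x level towards its pillar (away from the robot), y along the base's width, z up. Base 190 mm wide (y), x = -95 to 155 mm, top 50 mm above the bench. A white round stage plate, 100 mm across, is let into the base top at the origin. Pillar 60 mm wide from x = 100 mm
- scope_b: a second microscope, the same in every size and axis as scope_a, to the right (-y) of the robot
- scope_a_stage (a point): centre of the stage of scope_a, level with the base top. On one microscope, not known which, the plate is true: level with the base top within 0.5 mm. On the other it is domed: rim level with the base top, middle 4 mm higher, so a straightedge laid across rocks: with one end pressed down to the base the other stands about 8 mm off it
- scope_b_stage (a point): the same point of scope_b
- scope_a_lens (a point): lower end of the objective over the stage of scope_a, 125 mm above the base top; objective 62 mm across; ring 92 mm across from 36 mm above this point; head 110 mm wide (y), x = -42 to 85 mm, from 70 mm above it. Focus block with knobs 136 mm wide (y), x = 82 to 152 mm, 205 to 285 mm above the bench. The eyepieces lean back over the pillar, top 375 mm above the bench
- scope_b_lens (a point): the same point of scope_b
- straightedge_mid (a point): centre of the straightedge, a loose aluminium bar 180 mm long (its x), 24 mm wide (y) and 16 mm high (z), 0.15 to 0.26 kg; it lies on the bench between the microscopes. +x points to its hole end, which has a round hanging hole and a red band
- straightedge_hole (a point): where to press the hole end: on the bar's centre line 78 mm from its middle (12 mm from that end), half-way up the bar (8 mm under its top face)
- straightedge_plain (a point): the same point at the plain end, 78 mm the other way from its middle
- straightedge: the straightedge again, origin at the centre of its underside, same axes. Let go on the true stage it lies flat and firm; on the bowed one its middle lies about 4 mm higher and it comes to rest level or tipped
- slide_box: bystander: blue slide box 100 x 85 x 28 mm, origin under its centre
- specimen_jar: bystander: amber jar, 48 mm across, 70 mm tall, origin under its centre
- glue_stick: bystander: white and blue glue stick, 29 mm across, 85 mm tall, origin under its centre
There are look-alikes about, which are no part of the job. What is meant by the straightedge is not black or purple, and is the smaller of those in its own colour.

How it is judged:
On the way, in this order (a step that is already met when the one before it is completed fails the run):
1. the straightedge has been laid across a stage and let go (contact force between the fingers and straightedge below 0.1 N and ((horizontal distance between straightedge_mid and scope_a_stage below 0.025 m and angle between the x axis of straightedge_mid and the y axis of scope_a, either way round below 0.35 rad and z of straightedge_mid in the frame of scope_a between 0.056 and 0.065 m) or (horizontal distance between straightedge_mid and scope_b_stage below 0.025 m and angle between the x axis of straightedge_mid and the y axis of scope_b, either way round below 0.35 rad and z of straightedge_mid in the frame of scope_b between 0.056 and 0.065 m))), for 0.1 s.
2. the straightedge lies across the bowed stage and its hole end is pressed down, so that the plain end lifts (((horizontal distance between straightedge_mid and scope_a_stage below 0.025 m and angle between the x axis of straightedge_mid and the y axis of scope_a, either way round below 0.35 rad and z of straightedge_mid in the frame of scope_a between 0.056 and 0.065 m and contact force between the fingers and straightedge above 1 N and horizontal distance between the grasp point and straightedge_hole below 0.032 m and z of straightedge_hole in the frame of scope_a below 0.06 m and z of straightedge_plain in the frame of scope_a above 0.062 m) or (horizontal distance between straightedge_mid and scope_b_stage below 0.025 m and angle between the x axis of straightedge_mid and the y axis of scope_b, either way round below 0.35 rad and z of straightedge_mid in the frame of scope_b between 0.056 and 0.065 m and contact force between the fingers and straightedge above 1 N and horizontal distance between the grasp point and straightedge_hole below 0.032 m and z of straightedge_hole in the frame of scope_b below 0.06 m and z of straightedge_plain in the frame of scope_b above 0.062 m))), for 0.1 s.
3. its plain end is pressed down, so that the hole end lifts (((horizontal distance between straightedge_mid and scope_a_stage below 0.025 m and angle between the x axis of straightedge_mid and the y axis of scope_a, either way round below 0.35 rad and z of straightedge_mid in the frame of scope_a between 0.056 and 0.065 m and contact force between the fingers and straightedge above 1 N and horizontal distance between the grasp point and straightedge_plain below 0.032 m and z of straightedge_plain in the frame of scope_a below 0.06 m and z of straightedge_hole in the frame of scope_a above 0.062 m) or (horizontal distance between straightedge_mid and scope_b_stage below 0.025 m and angle between the x axis of straightedge_mid and the y axis of scope_b, either way round below 0.35 rad and z of straightedge_mid in the frame of scope_b between 0.056 and 0.065 m and contact force between the fingers and straightedge above 1 N and horizontal distance between the grasp point and straightedge_plain below 0.032 m and z of straightedge_plain in the frame of scope_b below 0.06 m and z of straightedge_hole in the frame of scope_b above 0.062 m))), for 0.1 s.
At the end, for the whole second after the job is handed in: The straightedge lies still and released across the bowed stage: its middle within 25 mm of the stage centre, within 20 degrees of the side-to-side line, and resting on the dome (its middle 1.5 mm or more above where it would lie on a true stage) (((horizontal distance between straightedge_mid and scope_a_stage below 0.025 m and angle between the x axis of straightedge_mid and the y axis of scope_a, either way round below 0.35 rad and z of straightedge_mid in the frame of scope_a between 0.056 and 0.065 m and z of straightedge_mid in the frame of scope_a above 0.0595 m and linear speed of straightedge below 0.02 m/s) or (horizontal distance between straightedge_mid and scope_b_stage below 0.025 m and angle between the x axis of straightedge_mid and the y axis of scope_b, either way round below 0.35 rad and z of straightedge_mid in the frame of scope_b between 0.056 and 0.065 m and z of straightedge_mid in the frame of scope_b above 0.0595 m and linear speed of straightedge below 0.02 m/s))); the robot touches nothing.
It fails at once if a microscope is knocked or leaned on by the robot (over 30 N) (contact force between any of the arm, the fingers and scope_a above 30 N or contact force between any of the arm, the fingers and scope_b above 30 N).
It fails at once if the slide box, specimen jar or glue stick is moved by more than 30 mm (distance of any of slide_box, specimen_jar, glue_stick from where it was at the start of the episode above 0.03 m).
It also fails if it takes over 72 s, if anything falls off the work surface, if the arm or the gripper's body presses on something with over 40 N, if the wrist force passes 120 N, or if a joint passes its speed limit or range.

## Working session

There is one attempt and no reset: what is moved stays moved. The work goes in short steps, Python scripts to look and compute and a tool call to move; the robot and the scene stay as the last step left them, time stands still between calls to the robot, and variables do not carry over. Pictures are saved under pics/ and viewed, about 8 in all and at most 12, crops included, and the job is handed in when it is done.

Besides the shell and the picture viewer there is one more tool, called after "Call:" as name([rows], argument=value, ...), one row to a line, values as JSON. arm_command: Moves the arm, as the interface text tells. Its arguments: {"type":"object","properties":{"series":{"type":"array","items":{"type":"object","properties":{"jaw":{"type":"number"},"offset":{"type":"array","items":{"type":"number"}},"twist":{"type":"array","items":{"type":"number"}}}}}},"required":["series"]}

```bash
mkdir -p pics; cat > h.py <<'E'
import numpy as np, cv2
from rig import bot
def cam(n):
    c=bot.camera_params(n); return np.array(c["intrinsics"]),cv2.Rodrigues(np.array(c["rvec"],float))[0],np.array(c["tvec"],float).ravel()
def cloud(n,d):
    K,R,t=cam(n); v,u=np.mgrid[:d.shape[0],:d.shape[1]]
    p=np.stack([(u-K[0,2])/K[0,0]*d,(v-K[1,2])/K[1,1]*d,d],-1); w=(p-t)@R; w[d==0]=np.nan; return w
def save(n,im): cv2.imwrite("pics/"+n,cv2.cvtColor(np.ascontiguousarray(im),cv2.COLOR_RGB2BGR))
E
python3 - <<'E'
from h import *
for n in("top","scene"):
    im,d=bot.snapshot(n); np.savez(n+".npz",im=im,d=d); save(n+"0.png",im)
    K,R,t=cam(n); print(n,K[0,0],-R.T@t,R[2])
print(bot.read_state())
E
```

```text
top 383.72264676951175 [ 0.3048398  -0.01907091  1.17569434] [ 0.14986387 -0.00761481 -0.98867732]
scene 517.3200765781941 [ 0.8487218  -0.63775241  1.30873258] [-0.2764347   0.44528207 -0.85165001]
{'time_s': 0.1, 'joint_pos': array([-1.20161316e+00,  3.00418306e-01,  1.52155732e+00,  2.32327460e-05,
        1.32071180e+00, -6.65714544e-02]), 'joint_vel': array([ 5.88824631e-04, -2.66009846e-03, -2.89118534e-03,  8.77465301e-04,
        9.15117117e-05,  2.61570550e-04]), 'tau': array([ 1.54559631e-03, -5.44381070e+01, -3.62370014e+01, -8.74514626e-05,
        3.07370959e-03, -2.40885264e-06]), 'eef_pos': array([ 0.23208656, -0.49838366,  0.23076033]), 'eef_rot': array([[ 9.06554229e-01,  4.22089197e-01, -3.74060200e-04],
       [ 4.22089352e-01, -9.06553650e-01,  1.02913419e-03],
       [ 9.52807838e-05, -1.09085278e-03, -9.99999400e-01]]), 'contact_force': array([-0.42596664,  0.41056167,  0.13237939]), 'wrist_torque': array([-0.00119791,  0.00399508,  0.03069465]), 'gripper_width': 0.08546792845947873}
```

View pics/top0.png

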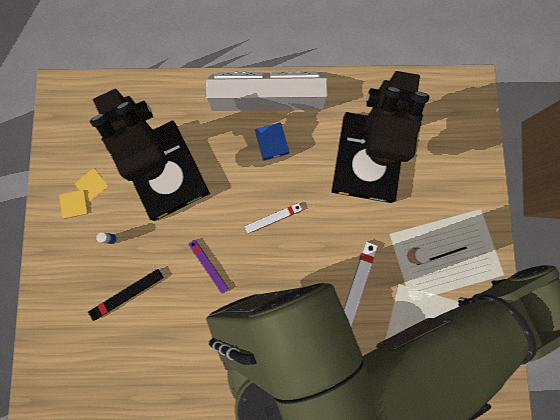

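View pics/scene0.png

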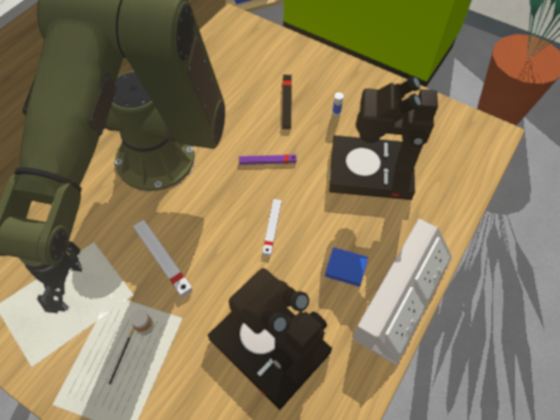

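Candidates in the top view: small silver bar (275,217), big silver bar (360,285), purple (210,265), black (130,293). By the description I choose the small silver one at (275,217), with its red hole end at (297,209).

```bash
cat > meas.py <<'E'
from h import *
from scipy import optimize
P=[];C=[];S=[]
for i,n in enumerate(("top","scene")):
    f=np.load(n+".npz"); w=cloud(n,f["d"]).reshape(-1,3); P.append(w);C.append(f["im"].reshape(-1,3).astype(int)); S.append(np.full(len(w),i))
P=np.vstack(P);C=np.vstack(C);S=np.hstack(S)
mx=C.max(1);mn=C.min(1)
# bar
m=(abs(P[:,2]-.016)<.007)&(abs(P[:,0]-.47)<.12)&(abs(P[:,1]+.0)<.13)
for i in(0,1):
    q=m&(S==i)&(mn>110)&(mx-mn<40)
    q2=m&(S==i)&(C[:,0]>120)&(C[:,1]<80)
    print("silver",i,q.sum(),np.median(P[q],0),cv2.minAreaRect(P[q][:,:2].astype(np.float32)),"red",P[q2].mean(0))
for nm,y0,s in(("a",.28,1),("b",-.3,-1)):
    near=(P[:,1]*s>.1)&(P[:,0]>.3)&(P[:,0]<.95)
    b=near&(abs(P[:,2]-.05)<.008)&((mx<75)|((mn>120)&(mx-mn<40)))&(abs(P[:,1]-y0)<.2)
    for i in (0,1,2):
        q=b&((S==i)|(i==2))
        if q.sum()>50: print(nm,i,q.sum(),"z",np.median(P[q][:,2]),cv2.minAreaRect(P[q][:,:2].astype(np.float32)))
    for i in(0,1):
        w=b&(S==i)&(mn>120)
        X=P[w]
        if len(X)<30: continue
        h=cv2.convexHull(X[:,:2].astype(np.float32))
        print("  stage white",i,len(X),cv2.minEnclosingCircle(h),"z",np.percentile(X[:,2],[5,50,95]))
        c=cv2.minEnclosingCircle(h)[0]
        A=np.c_[X[:,:2]-c,np.ones(len(X)),((X[:,:2]-c)**2).sum(1)]
        print("   quad",np.linalg.lstsq(A,X[:,2],rcond=None)[0]*[1,1,1000,.0025*1000], "res",np.std(X[:,2]))
E
python3 meas.py; python3 - <<'E'
from h import *
f=np.load("top.npz")
a=cv2.resize(f["im"][80:250,70:270],None,fx=3,fy=3,interpolation=cv2.INTER_CUBIC)
save("c1.png",cv2.resize(f["im"][60:260,90:430],None,fx=2.35,fy=2.35,interpolation=cv2.INTER_CUBIC))
E
```

```text
silver 0 413 [ 0.44259154 -0.00664874  0.01688623] ((0.4464797377586365, -0.01531759649515152), (0.024204105138778687, 0.17897458374500275), 22.684410095214844) red [ 0.46867483 -0.06899979  0.01718845]
silver 1 406 [ 0.44683245 -0.01148844  0.01512834] ((0.44821697473526, -0.014222808182239532), (0.02395022287964821, 0.1839294731616974), 22.584972381591797) red [ 0.47098735 -0.06825583  0.01544636]
a 0 3370 z 0.05062851902289011 ((0.6415032744407654, 0.2560659945011139), (0.22213663160800934, 0.5973963141441345), 69.95245361328125)
a 1 3433 z 0.049243055955524286 ((0.6734089851379395, 0.21652549505233765), (0.2584010660648346, 0.49299949407577515), 44.881980895996094)
a 2 6803 z 0.050051089128029524 ((0.6554956436157227, 0.2931358814239502), (0.27668195962905884, 0.5726132392883301), 78.17263793945312)
  stage white 0 736 ((0.7147139310836792, 0.21573787927627563), 0.2206892967224121) z [0.04749235 0.05126624 0.05511507]
   quad [ 2.67672351e-03  2.47073189e-03  5.22732647e+01 -7.05525491e-02] res 0.002347364555719645
  stage white 1 934 ((0.7165268659591675, 0.21751050651073456), 0
[... 314 characters left out ...]
0183172895 ((0.6575925350189209, -0.3371984362602234), (0.6866615414619446, 0.23673218488693237), 37.231746673583984)
b 2 7098 z 0.05046620127038823 ((0.6252729892730713, -0.31329137086868286), (0.6698545813560486, 0.28423231840133667), 17.504201889038086)
  stage white 0 695 ((0.7331362366676331, -0.21943211555480957), 0.21004356443881989) z [0.0490059  0.05335494 0.05670177]
   quad [-3.01270758e-03 -1.69751227e-02  5.32811176e+01 -1.66895797e-01] res 0.0023729233896799557
  stage white 1 835 ((0.6152325868606567, -0.2814553678035736), 0.3451900780200958) z [0.04552908 0.05151228 0.05642756]
   quad [ 8.31457742e-03 -1.49742400e-03  5.16535632e+01 -9.08638417e-02] res 0.0032134736018338147
```

View pics/c1.png

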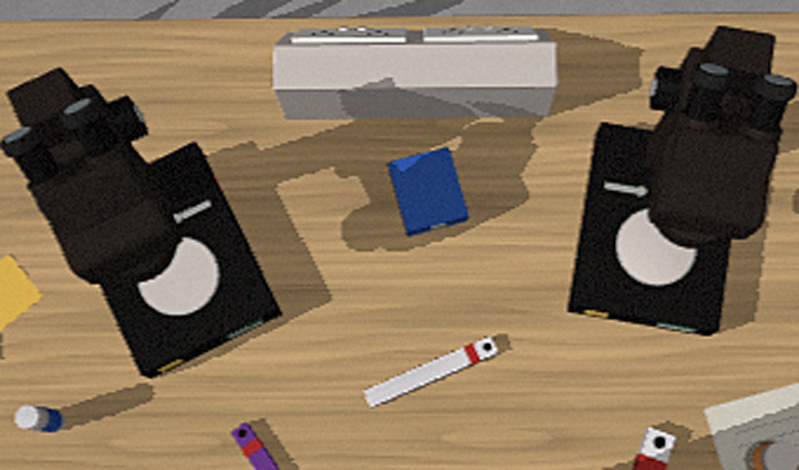

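```bash
cat > meas2.py <<'E'
from h import *
Kt=cam("top")
def plane(u,v,z,n="top"):
    K,R,t=cam(n); c=-R.T@t; r=R.T@np.linalg.inv(K)@np.array([u,v,1.]); return c+r*(z-c[2])/r[2]
cr={"a":[(150,377),(281,316),(199,143)],"b":[(568,311),(718,333),(598,124)]}
for s,cc in cr.items():
    p=[plane(90+x/2.35,60+y/2.35,.05)[:2] for x,y in cc]
    fl,fr,bk=p; back,front=(bk,fr) if s=="a" else (bk,fl)
    print(s,"width",np.linalg.norm(fl-fr),"depth",np.linalg.norm(back-front))
    yd=(fl-fr)/np.linalg.norm(fl-fr); xd=np.array([yd[1],-yd[0]]); x2=(back-front)/np.linalg.norm(back-front)
    ang=[np.degrees(np.arctan2(v[1],v[0])) for v in (xd,x2)]
    print("  x-axis angles",ang,"origin",(fl+fr)/2+.095*xd,(fl+fr)/2+.095*x2)
    o=(fl+fr)/2+.095*xd
    for n in("top","scene"):
        f=np.load(n+".npz");w=cloud(n,f["d"]);C=f["im"].astype(int);mx=C.max(2);mn=C.min(2)
        wm=((mn>110)&(mx-mn<45)&(np.hypot(w[...,0]-o[0],w[...,1]-o[1])<.075)&(abs(w[...,2]-.05)<.02)).astype(np.uint8)
        k,l,st,ce=cv2.connectedComponentsWithStats(wm); i=1+np.argmax(st[1:,4]); q=l==i; X=w[q]
        cnt=max(cv2.findContours(q.astype(np.uint8),0,cv2.CHAIN_APPROX_NONE)[0],key=len)
        h=cv2.convexHull(cnt)[:,0]; Y=np.array([plane(a,b,.051,n)[:2] for a,b in h])
        d=w[...,:2]-o; L=d@xd;Wd=d@yd;r=np.hypot(L,Wd)
        bb=(mx<75)&(abs(w[...,2]-.05)<.012)&(abs(Wd)<.09)&(L>-.09)&(L<.09)&(r>.054)
        B=w[bb]; A=np.c_[B[:,:2],np.ones(len(B))]; co=np.linalg.lstsq(A,B[:,2],rcond=None)[0]
        res=X[:,2]-np.c_[X[:,:2],np.ones(len(X))]@co; rr=np.hypot(*(X[:,:2]-o).T)
        print("  ",n,"whiteN",len(X),"circ",cv2.minEnclosingCircle(Y.astype(np.float32)),"base z",np.median(B[:,2]),len(B),"dz by r mm",[(round(1000*res[(rr>=a)&(rr<a+.01)].mean(),2),int(((rr>=a)&(rr<a+.01)).sum())) for a in(0,.01,.02,.03,.04)])
# others
for n in("top","scene"):
    f=np.load(n+".npz");w=cloud(n,f["d"]);C=f["im"].astype(int)
    m=(C[...,2]>C[...,0]+50)&(C[...,2]>C[...,1]+30)&(w[...,2]>.02)&(w[...,2]<.034); X=w[m];X=X[(X[:,0]>.5)&(abs(X[:,1])<.15)]
    print("box",n,len(X),cv2.minAreaRect(X[:,:2].astype(np.float32)),np.median(X[:,2]))
E
python3 meas2.py
```

```text
a width 0.179752201179638 depth 0.25559701804667695
  x-axis angles [np.float64(24.83329514713039), np.float64(25.38070298857867)] origin [0.56285475 0.2935369 ] [0.56246963 0.29435877]
   top whiteN 699 circ ((0.5683733224868774, 0.30443844199180603), 0.05155394971370697) base z 0.05044453746078575 1796 dz by r mm [(np.float64(0.8), 35), (np.float64(0.98), 100), (np.float64(0.6), 167), (np.float64(0.64), 213), (np.float64(0.87), 134)]
   scene whiteN 771 circ ((0.5714735984802246, 0.3050941824913025), 0.05323478952050209) base z 0.048878521963766165 1579 dz by r mm [(np.float64(1.18), 25), (np.float64(0.65), 89), (np.float64(0.8), 132), (np.float64(0.65), 190), (np.float64(0.29), 154)]
b width 0.1917062196973174 depth 0.25367385204120774
  x-axis angles [np.float64(-9.284352020212877), np.float64(-11.001897306230369)] origin [ 0.59417368 -0.30209619] [ 0.59367218 -0.30489937]
   top whiteN 657 circ ((0.5993687510490417, -0.3066418170928955), 0.05104261636734009) base z 0.050988472401853425 1841 dz by r mm [(np.float64(4.04), 34), (np.float64(3.28), 100), (np.float64(3.39), 149), (np.float64(1.91), 184), (np.float64(1.0), 161)]
   scene whiteN 670 circ ((0.6001963019371033, -0.3173782229423523), 0.049448806792497635) base z 0.0491880437665223 1454 dz by r mm [(np.float64(-0.91), 2), (np.float64(3.64), 56), (np.float64(3.72), 119), (np.float64(2.35), 174), (np.float64(1.37), 202)]
box top 810 ((0.6874498128890991, -0.014279041439294815), (0.0995422899723053, 0.08260948956012726), 14.35556697845459) 0.028629936092344335
box scene 975 ((0.6919264793395996, -0.016688242554664612), (0.0972454696893692, 0.0860208123922348), 14.114262580871582) 0.02710533555636332
```

Depth shows scope_b's plate rising about 4 mm in the middle, while scope_a's is flat, so I'll go to B. I'll grip the bar near its plain end with the tool leaning outward, which keeps it clear of the objective.

```bash
cat >> h.py <<'E'
from scipy.spatial.transform import Rotation as Ro
def pose(yang,lean_dir,lean):
    "tool rot: tool top leans by lean deg towards world azimuth lean_dir; jaw y nearest azimuth yang"
    a,l=np.radians([lean_dir,lean]); z=-np.array([np.sin(l)*np.cos(a),np.sin(l)*np.sin(a),np.cos(l)])
    y=np.array([np.cos(np.radians(yang)),np.sin(np.radians(yang)),0]); y-=z*(y@z); y/=np.linalg.norm(y)
    return np.c_[np.cross(y,z),y,z]
def go(p,R,q=True):
    s=bot.read_state(); M=s["eef_rot"]; o=M.T@(np.array(p)-s["eef_pos"]); v=Ro.from_matrix(M.T@R).as_rotvec(degrees=True)
    print("t",round(s["time_s"],2),"tcp",s["eef_pos"].round(4),"offset",o.round(4),"twist",v.round(2),"F",s["contact_force"].round(1),"w",round(s["gripper_width"],4))
    print("   j",s["joint_pos"].round(3)); 
E
python3 - <<'E'
from h import *
R=pose(22.6,112.6,20); go([.4243,.0406,.12],R)
K,Rc,t=cam("top")
E
```

```text
t 0.1 tcp [ 0.2321 -0.4984  0.2308] offset [ 0.4017 -0.4074  0.1112] twist [-15.33 -15.98 -86.66] F [-0.4  0.4  0.1] w 0.0855
   j [-1.202  0.3    1.522  0.     1.321 -0.067]
```

Call:
arm_command([
  {"jaw": 1,"offset": [0.4,-0.407,0.08],"twist": [-15.3,-16,-86.7]},
  {"jaw": 1,"offset": [0.4,-0.407,0.08],"twist": [-15.3,-16,-86.7]},
  {"jaw": 0.7,"offset": [0.4,-0.407,0.08],"twist": [-15.3,-16,-86.7]},
  {"jaw": 0.7,"offset": [0.4,-0.407,0.08],"twist": [-15.3,-16,-86.7]},
  {"jaw": 0.7,"offset": [0.4,-0.407,0.08],"twist": [-15.3,-16,-86.7]},
  {"jaw": 0.7,"offset": [0.4,-0.407,0.08],"twist": [-15.3,-16,-86.7]},
  {"jaw": 0.7,"offset": [0.4,-0.407,0.08],"twist": [-15.3,-16,-86.7]},
  {"jaw": 0.7,"offset": [0.4,-0.407,0.08],"twist": [-15.3,-16,-86.7]},
])

```text
time_s: 1.1
eef_pos: [0.3981, -0.0298, 0.1619]
eef_rot: [[-0.313, 0.942, 0.12], [0.889, 0.335, -0.311], [-0.334, 0.01, -0.943]]
contact_force: [0.7, -1.2, -0.2]
gripper_width: 0.0598
```

```bash
python3 - <<'E'
from h import *
R=pose(22.6,112.6,20); go([.4243,.0406,.05],R)
E
```

```text
t 1.1 tcp [ 0.3981 -0.0298  0.1619] offset [0.0918 0.0472 0.0867] twist [-0.51 -0.49 -3.04] F [ 0.7 -1.2 -0.2] w 0.0598
   j [ 0.027 -0.004  2.081 -0.388  0.982 -0.109]
```

Call:
arm_command([
  {"jaw": 0.6,"offset": [0.09,0.047,0.04],"twist": [-0.5,-0.5,-3]},
  {"jaw": 0.6,"offset": [0.09,0.047,0.06],"twist": [-0.5,-0.5,-3]},
  {"jaw": 0.6,"offset": [0.09,0.047,0.08],"twist": [-0.5,-0.5,-3]},
  {"jaw": 0.6,"offset": [0.092,0.047,0.087],"twist": [-0.5,-0.5,-3]},
  {"jaw": 0.6,"offset": [0.092,0.047,0.087],"twist": [-0.5,-0.5,-3]},
])

```text
time_s: 1.72
eef_pos: [0.424, 0.0383, 0.0499]
eef_rot: [[-0.355, 0.926, 0.129], [0.871, 0.377, -0.316], [-0.341, 0.0, -0.94]]
contact_force: [0.6, 0.5, 0.4]
gripper_width: 0.0512
```

```bash
python3 - <<'E'
from h import *
R=pose(22.6,112.6,20); go([.4243,.0406,.006],R)
im,d=bot.snapshot("scene"); save("g1.png",cv2.resize(im[150:310,180:380],None,fx=3,fy=3,interpolation=cv2.INTER_CUBIC))
E
```

```text
t 1.73 tcp [0.424  0.0383 0.0499] offset [0.0169 0.0011 0.0406] twist [-0.15 -0.07 -0.42] F [0.6 0.5 0.4] w 0.0512
   j [ 0.197  0.293  2.07  -0.499  0.775  0.169]
```

View pics/g1.png

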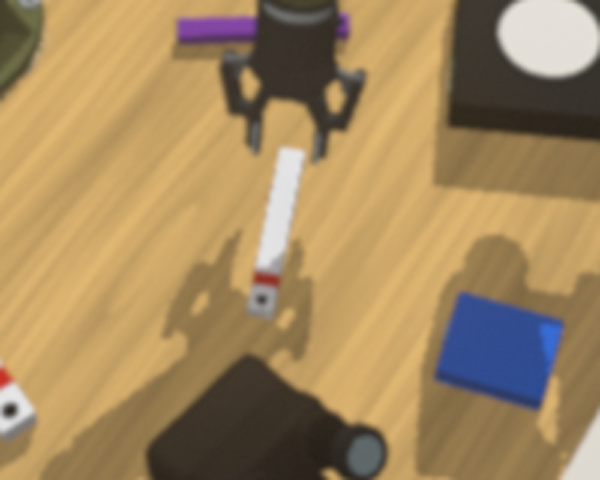

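The jaws straddle the plain end at crop (290,150). I'll lower and close.

Call:
arm_command([
  {"jaw": 0.6,"offset": [0.014,0.001,0.0405],"twist": [0,0,0]},
  {"jaw": 0.6,"offset": [0.014,0.001,0.0405],"twist": [0,0,0]},
  {"jaw": 0.3,"offset": [0.014,0.001,0.0405],"twist": [0,0,0]},
  {"jaw": 0,"offset": [0.014,0.001,0.0405],"twist": [0,0,0]},
  {"jaw": 0,"offset": [0.014,0.001,0.0405],"twist": [0,0,0]},
  {"jaw": 0,"offset": [0.014,0.001,0.0405],"twist": [0,0,0]},
  {"jaw": 0,"offset": [0.014,0.001,0.0405],"twist": [0,0,0]},
])

```text
time_s: 2.65
eef_pos: [0.4261, 0.0385, 0.0087]
eef_rot: [[-0.354, 0.926, 0.131], [0.871, 0.378, -0.315], [-0.342, 0.003, -0.94]]
contact_force: [-3.7, 0.8, 11.4]
gripper_width: 0.0221
```

```bash
python3 - <<'E'
from h import *
R=pose(22.6,112.6,20); go([.4243,.0406,.12],R)
E
```

```text
t 2.65 tcp [0.4261 0.0385 0.0087] offset [-0.0356 -0.0006 -0.1055] twist [ 0.01 -0.02 -0.44] F [-3.7  0.8 11.4] w 0.0221
   j [ 0.196  0.39   2.077 -0.559  0.683  0.249]
```

Call:
arm_command([
  {"jaw": 0,"offset": [-0.015,0,-0.04],"twist": [0,0,0]},
  {"jaw": 0,"offset": [-0.025,0,-0.08],"twist": [0,0,0]},
  {"jaw": 0,"offset": [-0.035,0,-0.105],"twist": [0,0,0]},
  {"jaw": 0,"offset": [-0.035,0,-0.105],"twist": [0,0,0]},
])

```text
time_s: 3.15
eef_pos: [0.4251, 0.0412, 0.12]
eef_rot: [[-0.353, 0.926, 0.134], [0.871, 0.378, -0.314], [-0.341, 0.005, -0.94]]
contact_force: [0.1, 0.2, -2.4]
gripper_width: 0.0223
```

```bash
python3 - <<'E'
from h import *
R=pose(-10,80,20); go([.411,-.214,.125],R)
E
```

```text
t 3.15 tcp [0.4251 0.0412 0.12  ] offset [-0.219  -0.1094  0.0736] twist [11.28 -0.12 30.16] F [ 0.1  0.2 -2.4] w 0.0223
   j [ 0.203  0.154  2.028 -0.429  0.934  0.07 ]
```

Call:
arm_command([
  {"jaw": 0,"offset": [-0.03,-0.015,0.01],"twist": [1.5,0,4]},
  {"jaw": 0,"offset": [-0.065,-0.033,0.022],"twist": [3.5,0,9]},
  {"jaw": 0,"offset": [-0.105,-0.052,0.035],"twist": [5.5,0,15]},
  {"jaw": 0,"offset": [-0.145,-0.072,0.048],"twist": [7.5,0,20]},
  {"jaw": 0,"offset": [-0.185,-0.092,0.062],"twist": [9.5,0,25.5]},
  {"jaw": 0,"offset": [-0.21,-0.105,0.07],"twist": [10.8,0,29]},
  {"jaw": 0,"offset": [-0.219,-0.109,0.074],"twist": [11.3,0,30.2]},
  {"jaw": 0,"offset": [-0.219,-0.109,0.074],"twist": [11.3,0,30.2]},
])

```text
time_s: 4.15
eef_pos: [0.4103, -0.214, 0.1219]
eef_rot: [[0.162, 0.985, -0.066], [0.926, -0.174, -0.336], [-0.342, -0.006, -0.94]]
contact_force: [-0.8, 0.8, -1.5]
gripper_width: 0.0217
```

```bash
python3 - <<'E'
from h import *
from scipy.optimize import least_squares
R=pose(-10,80,20); go([.411,-.214,.125],R)
for n in("top","scene"):
    im,d=bot.snapshot(n); np.savez(n+"2.npz",im=im,d=d); w=cloud(n,d); C=im.astype(int); mx=C.max(2);mn=C.min(2)
    m=(w[...,2]>.10)&(w[...,2]<.17)&(mn>95)&(mx-mn<45)&(abs(w[...,0]-.4)<.12)&(w[...,1]<-.15)&(w[...,1]>-.42)
    X=w[m]; print(n,len(X),X.mean(0) if len(X) else 0)
    if len(X)>30:
        r=cv2.minAreaRect(X[:,:2].astype(np.float32)); print(r)
        A=np.c_[X[:,:2]-X[:,:2].mean(0),np.ones(len(X))]; print("slope",np.linalg.lstsq(A,X[:,2],rcond=None)[0], "z",np.median(X[:,2]))
    # circle fit of B plate, outer rim only (fixed r=.05)
save("h1.png",np.hstack([np.load("top2.npz")["im"][60:360,290:560],np.load("scene2.npz")["im"][120:420,50:350]]))
E
```

```text
t 4.15 tcp [ 0.4103 -0.214   0.1219] offset [-0.0009  0.0007 -0.0029] twist [-0.36 -0.01  0.08] F [-0.8  0.8 -1.5] w 0.0217
   j [-0.382  0.227  1.933 -0.423  0.958  0.034]
top 376 [ 0.3951974  -0.28942246  0.12874307]
((0.39501824975013733, -0.29438164830207825), (0.12938909232616425, 0.024838857352733612), 79.61946105957031)
slope [ 0.09536482 -0.00765071  0.12874307] z 0.1290875136336072
scene 622 [ 0.40187637 -0.27868957  0.126976  ]
((0.39968645572662354, -0.2753501534461975), (0.169401615858078, 0.03352920711040497), 77.81796264648438)
slope [-0.00619229  0.04592578  0.126976  ] z 0.12708089523415378
```

View pics/h1.png

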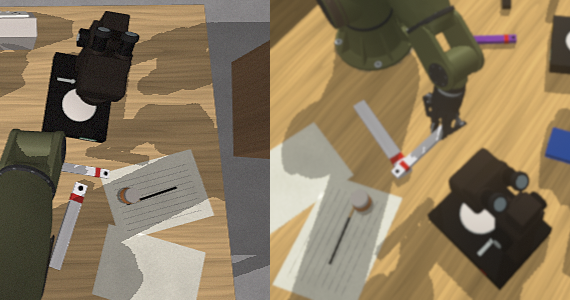

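```bash
python3 - <<'E'
from h import *
R=pose(-10,80,20); go([.608,-.250,.098],R); go([.56,-.2415,.098],R)
E
```

```text
t 4.25 tcp [ 0.4105 -0.2133  0.1222] offset [0.006  0.201  0.0223] twist [-0.31 -0.01  0.16] F [ 0.6 -0.8 -2.1] w 0.0221
   j [-0.381  0.226  1.933 -0.423  0.958  0.034]
t 4.25 tcp [ 0.4105 -0.2133  0.1222] offset [0.0062 0.1523 0.0225] twist [-0.31 -0.01  0.16] F [ 0.6 -0.8 -2.1] w 0.0221
   j [-0.381  0.226  1.933 -0.423  0.958  0.034]
```

Call:
arm_command([
  {"jaw": 0,"offset": [0.001,0.02,0.003],"twist": [0,0,0]},
  {"jaw": 0,"offset": [0.002,0.05,0.008],"twist": [0,0,0]},
  {"jaw": 0,"offset": [0.003,0.08,0.012],"twist": [0,0,0]},
  {"jaw": 0,"offset": [0.004,0.11,0.016],"twist": [0,0,0]},
  {"jaw": 0,"offset": [0.006,0.135,0.02],"twist": [0,0,0]},
  {"jaw": 0,"offset": [0.006,0.152,0.0225],"twist": [0,0,0]},
  {"jaw": 0,"offset": [0.006,0.152,0.0225],"twist": [0,0,0]},
])

```text
time_s: 5.12
eef_pos: [0.5602, -0.2416, 0.0979]
eef_rot: [[0.16, 0.985, -0.065], [0.926, -0.172, -0.336], [-0.342, -0.006, -0.94]]
contact_force: [-0.1, -0.0, -2.8]
gripper_width: 0.0224
```

```bash
python3 - <<'E'
from h import *
R=pose(-10,80,20); go([.608,-.250,.098],R)
a,_=bot.snapshot("top"); b,_=bot.snapshot("scene")
save("i1.png",cv2.resize(np.hstack([a[60:280,290:490],b[200:420,140:340]]),None,fx=2,fy=2))
E
```

```text
t 5.12 tcp [ 0.5602 -0.2416  0.0979] offset [-0.0002  0.0485 -0.0003] twist [-0.3  -0.    0.18] F [-0.1 -0.  -2.8] w 0.0224
   j [-0.331  0.559  1.518 -0.401  1.05   0.04 ]
```

View pics/i1.png

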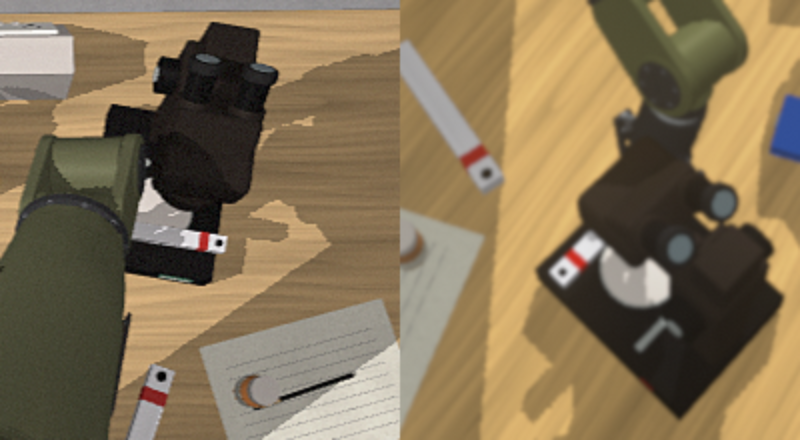

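The bar is going in under the lens, with the red end at left-crop (205,241). I'll advance slowly and watch the force.

Call:
arm_command([
  {"jaw": 0,"offset": [0,0.01,0],"twist": [0,0,0]},
  {"jaw": 0,"offset": [0,0.02,0],"twist": [0,0,0]},
  {"jaw": 0,"offset": [0,0.03,0],"twist": [0,0,0]},
  {"jaw": 0,"offset": [0,0.04,0],"twist": [0,0,0]},
  {"jaw": 0,"offset": [0,0.048,0],"twist": [0,0,0]},
  {"jaw": 0,"offset": [0,0.048,0],"twist": [0,0,0]},
])

```text
time_s: 5.98
eef_pos: [0.6074, -0.2511, 0.098]
eef_rot: [[0.162, 0.985, -0.065], [0.926, -0.174, -0.336], [-0.342, -0.005, -0.94]]
contact_force: [-0.3, 0.4, -1.8]
gripper_width: 0.0219
```

```bash
python3 - <<'E'
from h import *
R=pose(-10,80,20); go([.608,-.250,.065],R)
E
```

```text
t 5.97 tcp [ 0.6074 -0.2511  0.098 ] offset [0.0124 0.0006 0.0306] twist [-0.31  0.01  0.07] F [-0.3  0.4 -1.8] w 0.0219
   j [-0.321  0.655  1.361 -0.389  1.11   0.025]
```

Call:
arm_command([
  {"jaw": 0,"offset": [0.004,0,0.011],"twist": [0,0,0]},
  {"jaw": 0,"offset": [0.008,0,0.022],"twist": [0,0,0]},
  {"jaw": 0,"offset": [0.01,0,0.027],"twist": [0,0,0]},
  {"jaw": 0,"offset": [0.0115,0,0.031],"twist": [0,0,0]},
  {"jaw": 0,"offset": [0.0115,0,0.031],"twist": [0,0,0]},
])

```text
time_s: 6.6
eef_pos: [0.6068, -0.2508, 0.0649]
eef_rot: [[0.162, 0.985, -0.065], [0.926, -0.174, -0.336], [-0.342, -0.006, -0.94]]
contact_force: [-0.0, -0.2, -1.8]
gripper_width: 0.0217
```

Not touching yet; a few mm more.

Call:
arm_command([
  {"jaw": 0,"offset": [0.0005,0,0.0015],"twist": [0,0,0]},
  {"jaw": 0,"offset": [0.001,0,0.003],"twist": [0,0,0]},
  {"jaw": 0,"offset": [0.001,0,0.003],"twist": [0,0,0]},
])

```text
time_s: 6.98
eef_pos: [0.6071, -0.2509, 0.0625]
eef_rot: [[0.162, 0.985, -0.064], [0.925, -0.174, -0.336], [-0.342, -0.005, -0.94]]
contact_force: [-0.9, 1.7, 1.7]
gripper_width: 0.0215
```

Contact came at z 0.0625, as expected for the dome. I'll release.

Call:
arm_command([
  {"jaw": 0.5,"offset": [0,0,0],"twist": [0,0,0]},
  {"jaw": 0.6,"offset": [0,0,0],"twist": [0,0,0]},
  {"jaw": 0.6,"offset": [0,0,0],"twist": [0,0,0]},
  {"jaw": 0.6,"offset": [0,0,0],"twist": [0,0,0]},
  {"jaw": 0.6,"offset": [-0.01,0,-0.025],"twist": [0,0,0]},
  {"jaw": 0.6,"offset": [-0.02,0,-0.05],"twist": [0,0,0]},
  {"jaw": 0.4,"offset": [-0.02,0,-0.05],"twist": [0,0,0]},
])

```text
time_s: 7.85
eef_pos: [0.6077, -0.253, 0.1181]
eef_rot: [[0.163, 0.985, -0.061], [0.925, -0.174, -0.337], [-0.343, -0.002, -0.939]]
contact_force: [0.4, -0.2, 0.3]
gripper_width: 0.0349
```

```bash
cat > look.py <<'E'
from h import *
import sys
R=pose(-10,80,20); go([.608,-.250,.065],R)
ims=[]
for n,box in(("top",(60,280,290,490)),("scene",(200,420,140,340))):
    im,d=bot.snapshot(n); ims.append(im[box[0]:box[1],box[2]:box[3]]); w=cloud(n,d);C=im.astype(int);mx=C.max(2);mn=C.min(2)
    m=(w[...,2]>.061)&(w[...,2]<.085)&(mn>85)&(mx-mn<45)&(np.hypot(w[...,0]-.598,w[...,1]+.306)<.12); X=w[m]
    rd=(w[...,2]>.055)&(w[...,2]<.085)&(C[...,0]>110)&(C[...,1]<80)&(np.hypot(w[...,0]-.598,w[...,1]+.306)<.12)
    print(n,len(X),"red",w[rd].mean(0) if rd.any() else None,rd.sum())
    if len(X)>20: print(cv2.minAreaRect(X[:,:2].astype(np.float32)))
if len(sys.argv)>1: save(sys.argv[1],cv2.resize(np.hstack(ims),None,fx=2,fy=2))
E
python3 look.py k1.png
```

```text
t 7.85 tcp [ 0.6077 -0.253   0.1181] offset [ 0.021  -0.0001  0.0489] twist [-0.1   0.05 -0.01] F [ 0.4 -0.2  0.3] w 0.0349
   j [-0.324  0.631  1.349 -0.383  1.138  0.009]
top 271 red [ 0.58251593 -0.36509711  0.06944124] 32
((0.588922917842865, -0.33252063393592834), (0.1250074803829193, 0.028206178918480873), 80.18302154541016)
scene 290 red [ 0.58812875 -0.36474666  0.06783464] 41
((0.6034933924674988, -0.3471021056175232), (0.10145308077335358, 0.07318726927042007), 30.952224731445312)
```

View pics/k1.png

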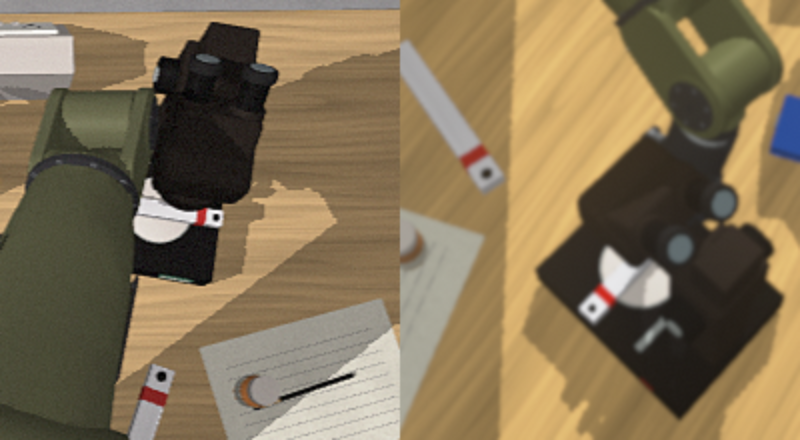

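The bar lies across the dome with its hole end at left-crop (215,217); measured centre is about (0.594,-0.306). I'll back out and go round to the hole end.

Call:
arm_command([
  {"jaw": 0.3,"offset": [0,-0.02,0],"twist": [0,0,0]},
  {"jaw": 0.1,"offset": [0,-0.05,0],"twist": [0,0,0]},
  {"jaw": 0,"offset": [0,-0.09,0],"twist": [0,0,0]},
  {"jaw": 0,"offset": [-0.01,-0.13,-0.02],"twist": [0,0,0]},
  {"jaw": 0,"offset": [-0.015,-0.17,-0.045],"twist": [0,0,0]},
  {"jaw": 0,"offset": [-0.015,-0.18,-0.045],"twist": [0,0,0]},
])

```text
time_s: 8.7
eef_pos: [0.429, -0.2197, 0.1649]
eef_rot: [[0.163, 0.985, -0.064], [0.925, -0.175, -0.336], [-0.342, -0.004, -0.94]]
contact_force: [1.0, 0.2, -0.2]
gripper_width: 0.0002
```

```bash
python3 - <<'E'
from h import *
R=pose(-10,-140,25); go([.47,-.42,.17],R)
E
```

```text
t 8.7 tcp [ 0.429  -0.2197  0.1649] offset [-0.1804  0.0754  0.06  ] twist [-15.37  39.44   5.4 ] F [ 1.   0.2 -0.2] w 0.0002
   j [-0.378  0.202  1.846 -0.396  1.059 -0.014]
```

Call:
arm_command([
  {"jaw": 0,"offset": [-0.03,0.0,0.01],"twist": [-3,7,1]},
  {"jaw": 0,"offset": [-0.06,0.0,0.02],"twist": [-6,15,2]},
  {"jaw": 0,"offset": [-0.1,0.02,0.03],"twist": [-9,23,3]},
  {"jaw": 0,"offset": [-0.14,0.04,0.045],"twist": [-12,31,4]},
  {"jaw": 0,"offset": [-0.18,0.075,0.06],"twist": [-15.4,39.4,5.4]},
  {"jaw": 0,"offset": [-0.18,0.075,0.06],"twist": [-15.4,39.4,5.4]},
  {"jaw": 0,"offset": [-0.18,0.075,0.06],"twist": [-15.4,39.4,5.4]},
])

```text
time_s: 9.57
eef_pos: [0.4706, -0.4195, 0.1672]
eef_rot: [[0.165, 0.933, 0.321], [0.927, -0.258, 0.273], [0.337, 0.253, -0.907]]
contact_force: [0.7, 0.6, -0.1]
gripper_width: -0.0001
```

```bash
python3 - <<'E'
from h import *
R=pose(-10,-140,25); go([.581,-.381,.11],R)
E
python3 look.py k2.png
```

```text
t 9.57 tcp [ 0.4706 -0.4195  0.1672] offset [0.0346 0.0786 0.0978] twist [-0.17 -0.01 -0.09] F [ 0.7  0.6 -0.1] w -0.0001
   j [-0.951  0.542  1.387  0.453  1.282 -0.874]
t 9.57 tcp [ 0.4706 -0.4195  0.1672] offset [0.1454 0.0586 0.183 ] twist [ 14.93 -39.43  -5.48] F [ 0.7  0.6 -0.1] w -0.0001
   j [-0.951  0.542  1.387  0.453  1.282 -0.874]
top 437 red [ 0.58277408 -0.36549098  0.0694849 ] 31
((0.6268925666809082, -0.3127903938293457), (0.17978224158287048, 0.0896591916680336), 79.93557739257812)
scene 294 red [ 0.58803257 -0.36463138  0.06753199] 41
((0.5906693339347839, -0.3465963304042816), (0.10155041515827179, 0.025313762947916985), 80.44368743896484)
```

View pics/k2.png

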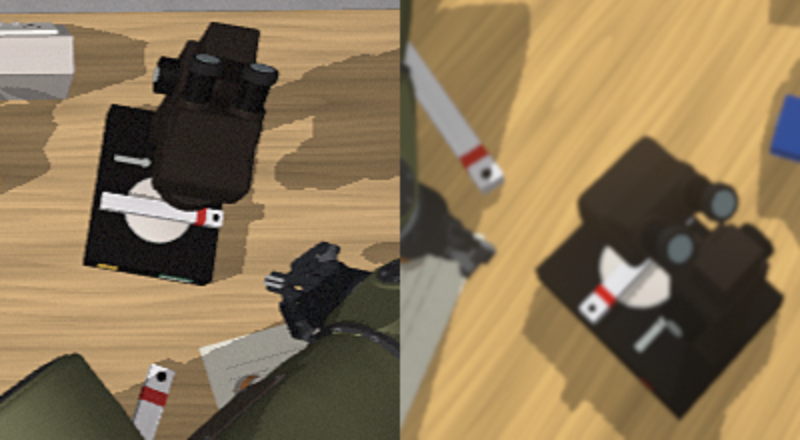

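The bar is square across the stage, with ends at left-crop (102,201) and (223,218). I'll move over the hole end.

Call:
arm_command([
  {"jaw": 0,"offset": [0.01,0.02,0.03],"twist": [0,0,0]},
  {"jaw": 0,"offset": [0.02,0.045,0.055],"twist": [0,0,0]},
  {"jaw": 0,"offset": [0.03,0.065,0.08],"twist": [0,0,0]},
  {"jaw": 0,"offset": [0.032,0.08,0.099],"twist": [0,0,0]},
  {"jaw": 0,"offset": [0.032,0.08,0.099],"twist": [0,0,0]},
  {"jaw": 0,"offset": [0.032,0.08,0.099],"twist": [0,0,0]},
])

```text
time_s: 10.42
eef_pos: [0.5825, -0.3836, 0.1117]
eef_rot: [[0.163, 0.932, 0.324], [0.928, -0.256, 0.27], [0.335, 0.256, -0.907]]
contact_force: [-0.7, -0.8, 0.8]
gripper_width: -0.0
```

```bash
python3 - <<'E'
from h import *
R=pose(-10,-140,25); go([.583,-.384,.078],R); go([.583,-.384,.062],R)
E
```

```text
t 10.43 tcp [ 0.5825 -0.3836  0.1117] offset [-0.0116 -0.008   0.0307] twist [0.   0.07 0.06] F [-0.7 -0.8  0.8] w -0.0
   j [-0.784  0.71   1.255  0.472  1.178 -0.746]
t 10.43 tcp [ 0.5825 -0.3836  0.1117] offset [-0.0169 -0.0121  0.0452] twist [0.   0.07 0.06] F [-0.7 -0.8  0.8] w -0.0
   j [-0.784  0.71   1.255  0.472  1.178 -0.746]
```

Call:
arm_command([
  {"jaw": 0,"offset": [-0.006,-0.0045,0.016],"twist": [0,0,0]},
  {"jaw": 0,"offset": [-0.0105,-0.008,0.0285],"twist": [0,0,0]},
  {"jaw": 0,"offset": [-0.012,-0.009,0.0325],"twist": [0,0,0]},
  {"jaw": 0,"offset": [-0.0125,-0.0095,0.034],"twist": [0,0,0]},
  {"jaw": 0,"offset": [-0.013,-0.01,0.0355],"twist": [0,0,0]},
  {"jaw": 0,"offset": [-0.013,-0.01,0.0355],"twist": [0,0,0]},
])

```text
time_s: 11.18
eef_pos: [0.5827, -0.3838, 0.0716]
eef_rot: [[0.164, 0.932, 0.323], [0.928, -0.257, 0.271], [0.336, 0.256, -0.907]]
contact_force: [-0.7, -0.0, -0.3]
gripper_width: -0.0002
```

Call:
arm_command([
  {"jaw": 0,"offset": [-0.0007,-0.0005,0.0018],"twist": [0,0,0]},
  {"jaw": 0,"offset": [-0.0013,-0.001,0.0036],"twist": [0,0,0]},
  {"jaw": 0,"offset": [-0.0013,-0.001,0.0036],"twist": [0,0,0]},
])

```text
time_s: 11.55
eef_pos: [0.5832, -0.3841, 0.0693]
eef_rot: [[0.163, 0.932, 0.325], [0.928, -0.257, 0.27], [0.335, 0.258, -0.906]]
contact_force: [-4.2, 1.8, 12.2]
gripper_width: -0.0002
```

```bash
cat > tilt.py <<'E'
from h import *
s=bot.read_state(); print(s["time_s"],s["eef_pos"].round(4),s["contact_force"].round(1))
e=np.array([.17,.985]); n_=np.array([.985,-.17]); o=np.array([.5955,-.307])
for n in("top","scene"):
    A=[];
    for k in range(2):
        im,d=bot.snapshot(n); w=cloud(n,d);C=im.astype(int);mn=C.min(2);mx=C.max(2)
        q=w[...,:2]-o; L=q@e; W=q@n_
        A.append((w,L,W,mn,mx,C))
    for a,b in((-.09,-.075),(-.06,-.04),(-.04,-.02),(.02,.04),(.04,.055),(.055,.07),(.07,.088)):
        z=np.hstack([w[(L>a)&(L<b)&(abs(W)<.009)&(mx>80)&(w[...,2]<.095)&(w[...,2]>.04)][:,2] for w,L,W,mn,mx,C in A])
        if len(z)>5: print(n,a,b,len(z),"z mm",round(1000*np.median(z),1),"+-",round(1000*z.std()/len(z)**.5,1))
    w,L,W,mn,mx,C=A[-1]
    rd=(C[...,0]>110)&(C[...,1]<80)&(abs(W)<.03)&(abs(L)<.1)&(w[...,2]>.05); print("red",w[rd].mean(0).round(4),"mid est",(w[rd].mean(0)[:2]+.0605*e).round(4))
E
python3 tilt.py
```

```text
11.55 [ 0.5832 -0.3841  0.0693] [-4.2  1.8 12.2]
top -0.06 -0.04 63 z mm 68.8 +- 0.2
top -0.04 -0.02 50 z mm 69.1 +- 0.3
top 0.02 0.04 81 z mm 72.7 +- 0.4
top 0.04 0.055 61 z mm 73.6 +- 0.3
top 0.055 0.07 64 z mm 73.8 +- 0.3
top 0.07 0.088 71 z mm 74.7 +- 0.3
red [ 0.5832 -0.3661  0.0678] mid est [ 0.5935 -0.3066]
scene -0.09 -0.075 11 z mm 92.6 +- 3.4
scene -0.06 -0.04 122 z mm 67.0 +- 0.2
scene -0.04 -0.02 116 z mm 67.8 +- 0.2
red [ 0.5875 -0.3649  0.0662] mid est [ 0.5977 -0.3053]
```

The hole end is down and the plain end stands up, with a slope of about 4.5 %, so the stage is bowed. I'll lift off and go round to the plain end.

Call:
arm_command([
  {"jaw": 0,"offset": [0.0035,0.0026,-0.009],"twist": [0,0,0]},
  {"jaw": 0,"offset": [0.01,0.0077,-0.027],"twist": [0,0,0]},
  {"jaw": 0,"offset": [0.015,0.011,-0.04],"twist": [0,0,0]},
  {"jaw": 0,"offset": [-0.01,-0.03,-0.08],"twist": [0,0,0]},
  {"jaw": 0,"offset": [-0.02,-0.07,-0.11],"twist": [0,0,0]},
  {"jaw": 0,"offset": [-0.02,-0.075,-0.115],"twist": [0,0,0]},
])

```text
time_s: 12.5
eef_pos: [0.4704, -0.4155, 0.1478]
eef_rot: [[0.166, 0.931, 0.325], [0.928, -0.259, 0.269], [0.335, 0.257, -0.907]]
contact_force: [1.1, 0.2, 0.5]
gripper_width: 0.0002
```

```bash
python3 tilt.py; python3 - <<'E'
from h import *
R=pose(-10,100,25); go([.44,-.20,.17],R)
E
```

```text
12.5 [ 0.4704 -0.4155  0.1478] [1.1 0.2 0.5]
top -0.09 -0.075 46 z mm 69.6 +- 0.3
top -0.06 -0.04 65 z mm 70.3 +- 0.3
top -0.04 -0.02 49 z mm 70.7 +- 0.2
top 0.02 0.04 78 z mm 71.5 +- 0.2
top 0.04 0.055 58 z mm 71.4 +- 0.3
top 0.055 0.07 62 z mm 71.9 +- 0.3
top 0.07 0.088 72 z mm 71.8 +- 0.3
red [ 0.5823 -0.3655  0.0686] mid est [ 0.5926 -0.3059]
scene -0.09 -0.075 100 z mm 67.0 +- 0.5
scene -0.06 -0.04 121 z mm 68.0 +- 0.2
scene -0.04 -0.02 119 z mm 68.3 +- 0.2
red [ 0.5882 -0.3648  0.0681] mid est [ 0.5985 -0.3052]
t 12.7 tcp [ 0.4731 -0.4138  0.1459] offset [ 0.2011 -0.0795  0.0255] twist [  7.06 -42.38  -8.99] F [-0.  -0.   0.3] w -0.0003
   j [-0.943  0.558  1.416  0.462  1.236 -0.89 ]
```

Call:
arm_command([
  {"jaw": 0,"offset": [0.03,-0.02,-0.01],"twist": [1,-7,-1.5]},
  {"jaw": 0,"offset": [0.07,-0.04,-0.01],"twist": [2.5,-15,-3]},
  {"jaw": 0,"offset": [0.11,-0.06,0.0],"twist": [4,-23,-5]},
  {"jaw": 0,"offset": [0.15,-0.07,0.01],"twist": [5.5,-32,-7]},
  {"jaw": 0,"offset": [0.2,-0.08,0.025],"twist": [7,-42,-9]},
  {"jaw": 0,"offset": [0.2,-0.08,0.025],"twist": [7,-42,-9]},
  {"jaw": 0,"offset": [0.2,-0.08,0.025],"twist": [7,-42,-9]},
])

```text
time_s: 13.58
eef_pos: [0.4396, -0.1995, 0.1697]
eef_rot: [[0.155, 0.985, 0.077], [0.905, -0.111, -0.41], [-0.395, 0.133, -0.909]]
contact_force: [0.9, -0.6, 0.5]
gripper_width: 0.0001
```

```bash
python3 - <<'E'
from h import *
R=pose(-10,100,25); go([.609,-.229,.115],R)
E
```

```text
t 13.57 tcp [ 0.4396 -0.1995  0.1697] offset [0.0212 0.1628 0.0749] twist [ 0.15 -0.43  0.19] F [ 0.9 -0.6  0.5] w 0.0001
   j [-0.316  0.135  1.933 -0.479  0.915  0.089]
```

Call:
arm_command([
  {"jaw": 0,"offset": [0.004,0.03,0.014],"twist": [0,0,0]},
  {"jaw": 0,"offset": [0.009,0.065,0.03],"twist": [0,0,0]},
  {"jaw": 0,"offset": [0.013,0.1,0.046],"twist": [0,0,0]},
  {"jaw": 0,"offset": [0.017,0.13,0.06],"twist": [0,0,0]},
  {"jaw": 0,"offset": [0.02,0.15,0.07],"twist": [0,0,0]},
  {"jaw": 0,"offset": [0.021,0.163,0.075],"twist": [0,0,0]},
  {"jaw": 0,"offset": [0.021,0.163,0.075],"twist": [0,0,0]},
  {"jaw": 0,"offset": [0.021,0.163,0.075],"twist": [0,0,0]},
])

```text
time_s: 14.58
eef_pos: [0.6076, -0.2322, 0.1151]
eef_rot: [[0.159, 0.984, 0.075], [0.905, -0.115, -0.41], [-0.395, 0.133, -0.909]]
contact_force: [0.5, -0.5, 0.2]
gripper_width: 0.0
```

```bash
python3 - <<'E'
from h import *
R=pose(-10,100,25); go([.609,-.229,.075],R)
E
```

```text
t 14.57 tcp [ 0.6076 -0.2322  0.1151] offset [ 0.0189 -0.0044  0.0353] twist [ 0.04 -0.4  -0.05] F [ 0.5 -0.5  0.2] w 0.0
   j [-0.281  0.559  1.493 -0.478  0.946  0.119]
```

Call:
arm_command([
  {"jaw": 0,"offset": [0.01,-0.002,0.016],"twist": [0,0,0]},
  {"jaw": 0,"offset": [0.016,-0.004,0.028],"twist": [0,0,0]},
  {"jaw": 0,"offset": [0.019,-0.0045,0.0355],"twist": [0,0,0]},
  {"jaw": 0,"offset": [0.0198,-0.0048,0.0373],"twist": [0,0,0]},
  {"jaw": 0,"offset": [0.0206,-0.005,0.0391],"twist": [0,0,0]},
  {"jaw": 0,"offset": [0.0206,-0.005,0.0391],"twist": [0,0,0]},
])

```text
time_s: 15.32
eef_pos: [0.6095, -0.2287, 0.0712]
eef_rot: [[0.159, 0.984, 0.076], [0.905, -0.115, -0.411], [-0.395, 0.134, -0.909]]
contact_force: [-0.3, 0.4, 0.4]
gripper_width: 0.0001
```

Call:
arm_command([
  {"jaw": 0,"offset": [0.0008,-0.0003,0.0018],"twist": [0,0,0]},
  {"jaw": 0,"offset": [0.0015,-0.0005,0.0034],"twist": [0,0,0]},
  {"jaw": 0,"offset": [0.0015,-0.0005,0.0034],"twist": [0,0,0]},
])

```text
time_s: 15.7
eef_pos: [0.6101, -0.2287, 0.069]
eef_rot: [[0.16, 0.984, 0.078], [0.904, -0.114, -0.412], [-0.396, 0.136, -0.908]]
contact_force: [-5.4, 4.0, 14.6]
gripper_width: 0.0
```

```bash
python3 tilt.py
```

```text
15.7 [ 0.6101 -0.2287  0.069 ] [-5.4  4.  14.6]
top -0.09 -0.075 37 z mm 75.3 +- 0.3
top -0.06 -0.04 57 z mm 74.2 +- 0.3
top -0.04 -0.02 44 z mm 73.5 +- 0.3
top 0.02 0.04 80 z mm 70.0 +- 0.2
top 0.04 0.055 59 z mm 68.6 +- 0.5
top 0.055 0.07 57 z mm 67.4 +- 0.3
top 0.07 0.088 16 z mm 84.2 +- 2.0
red [ 0.5823 -0.3645  0.0732] mid est [ 0.5926 -0.3049]
scene -0.09 -0.075 109 z mm 73.3 +- 0.7
scene -0.06 -0.04 118 z mm 72.3 +- 0.2
scene -0.04 -0.02 120 z mm 70.9 +- 0.2
red [ 0.5884 -0.3636  0.0719] mid est [ 0.5987 -0.304 ]
```

The bar rocked the other way: hole-end top is about 74 mm and plain-end top about 67 mm. I'll lift off and back out.

Call:
arm_command([
  {"jaw": 0,"offset": [-0.004,0.0013,-0.009],"twist": [0,0,0]},
  {"jaw": 0,"offset": [-0.012,0.004,-0.027],"twist": [0,0,0]},
  {"jaw": 0,"offset": [-0.018,0.006,-0.042],"twist": [0,0,0]},
  {"jaw": 0,"offset": [-0.02,-0.03,-0.055],"twist": [0,0,0]},
  {"jaw": 0,"offset": [-0.025,-0.08,-0.08],"twist": [0,0,0]},
  {"jaw": 0,"offset": [-0.025,-0.13,-0.1],"twist": [0,0,0]},
  {"jaw": 0,"offset": [-0.025,-0.16,-0.11],"twist": [0,0,0]},
  {"jaw": 0,"offset": [-0.025,-0.16,-0.11],"twist": [0,0,0]},
])

```text
time_s: 16.9
eef_pos: [0.4388, -0.1875, 0.1572]
eef_rot: [[0.16, 0.984, 0.077], [0.904, -0.115, -0.411], [-0.396, 0.136, -0.908]]
contact_force: [0.5, -0.6, -0.3]
gripper_width: -0.0002
```

Call:
arm_command([
  {"jaw": 0,"offset": [0,0,0],"twist": [0,0,0]},
  {"jaw": 0,"offset": [0,0,0],"twist": [0,0,0]},
  {"jaw": 0,"offset": [0,0,0],"twist": [0,0,0]},
  {"jaw": 0,"offset": [0,0,0],"twist": [0,0,0]},
])

```text
time_s: 17.4
eef_pos: [0.4397, -0.1878, 0.1554]
eef_rot: [[0.159, 0.984, 0.075], [0.905, -0.115, -0.41], [-0.395, 0.133, -0.909]]
contact_force: [0.0, 0.8, -0.7]
gripper_width: 0.0004
```

```bash
python3 tilt.py; python3 - <<'E'
from h import *
a,_=bot.snapshot("top"); save("end.png",a)
E
```

```text
17.4 [ 0.4397 -0.1878  0.1554] [ 0.   0.8 -0.7]
top -0.09 -0.075 44 z mm 68.4 +- 0.3
top -0.06 -0.04 66 z mm 69.0 +- 0.2
top -0.04 -0.02 49 z mm 70.5 +- 0.3
top 0.02 0.04 83 z mm 71.6 +- 0.2
top 0.04 0.055 63 z mm 72.3 +- 0.2
top 0.055 0.07 58 z mm 73.1 +- 0.3
top 0.07 0.088 70 z mm 74.2 +- 0.2
red [ 0.5825 -0.3655  0.0691] mid est [ 0.5928 -0.3059]
scene -0.09 -0.075 101 z mm 68.7 +- 0.5
scene -0.06 -0.04 119 z mm 68.8 +- 0.2
scene -0.04 -0.02 112 z mm 69.3 +- 0.2
red [ 0.5887 -0.3647  0.0678] mid est [ 0.5989 -0.3051]
```

View pics/end.png

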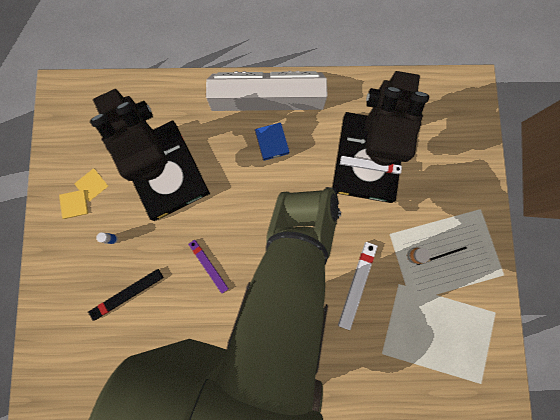

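The bar lies across B's stage from (341,161) to (402,169), and nothing else on the bench has moved. I'll give it one more second to settle, check, and hand in.

Call:
arm_command([
  {"jaw": 0,"offset": [0,0,0],"twist": [0,0,0]},
  {"jaw": 0,"offset": [0,0,0],"twist": [0,0,0]},
  {"jaw": 0,"offset": [0,0,0],"twist": [0,0,0]},
  {"jaw": 0,"offset": [0,0,0],"twist": [0,0,0]},
  {"jaw": 0,"offset": [0,0,0],"twist": [0,0,0]},
  {"jaw": 0,"offset": [0,0,0],"twist": [0,0,0]},
  {"jaw": 0,"offset": [0,0,0],"twist": [0,0,0]},
  {"jaw": 0,"offset": [0,0,0],"twist": [0,0,0]},
])

```text
time_s: 18.65
eef_pos: [0.4396, -0.1878, 0.1556]
eef_rot: [[0.159, 0.984, 0.076], [0.905, -0.115, -0.411], [-0.395, 0.134, -0.909]]
contact_force: [-0.1, -0.3, 0.3]
gripper_width: 0.0003
```

```bash
python3 tilt.py | grep top; python3 -c "
from rig import bot; print(bot.sign_off())"
```

```text
top -0.09 -0.075 46 z mm 70.1 +- 0.3
top -0.06 -0.04 67 z mm 70.2 +- 0.2
top -0.04 -0.02 46 z mm 69.5 +- 0.3
top 0.02 0.04 76 z mm 70.7 +- 0.2
top 0.04 0.055 59 z mm 71.3 +- 0.3
top 0.055 0.07 63 z mm 71.9 +- 0.2
top 0.07 0.088 72 z mm 71.6 +- 0.3
the job is handed in; nothing more can be done
None
```

The bowed stage is scope_b's. The straightedge is lying across it, released, and the job is handed in at about 19 s of the 72 s; no verdict was reported.

- **Finding it:** the depth images showed scope_b's plate about 4 mm high in the middle and scope_a's flat, so I went straight to B and never tried the bar on A.
- **Rocking:** with about 12 N on the hole end, the plain end stood up at a slope of about 4.5 %. With about 15 N on the plain end, the hole end rose about 8 mm above it.
- **Final position:** the bar's middle is within about 10 mm of the stage centre and the bar is square across it. It rests on the dome, with the middle of its top face about 70.5 mm above the bench.
- **Bench and arm:** the arm is clear. The last picture shows nothing else moved.

**Two things that disagreed:**
- The two cameras put the bar's middle about 6 mm apart.
- The bar's resting tilt went from about 3.5 % right after the last press to about 1 % at hand-in. It was still rocking gently in that time, though its middle hardly moved.

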